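# Change over the lino-block gluing press

## Robot

A 6-joint arm with a two-finger parallel gripper is mounted at the origin on the work surface. World frame = base frame: x ahead of the robot, y to its left, z up, the work surface at z = 0. Lengths are in m, angles in rad, forces in N, time in s.
With the tool pointing down it reaches from about 0.3 to 0.775 m from the base axis. Payload 14.6 kg.
Tool frame: the origin (TCP) lies at the centre of the arm's flange, where the gripper is bolted on; the fingertips stand 199 mm ahead of it and the grasp point (between the pads) lies 180 mm ahead of it; z points along the fingers, y is the line along which they close (so a half turn about z gives the same grasp; the last joint's range is limited). The gripper opens to 94 mm and grips with 3 to 60 N. Pads are 16 mm wide; open, the fingers measure 119 mm over their backs; the gripper's body (75 mm by 177 mm) begins 78 mm behind the grasp point.
Start: joints at [1.205, 0.3, 1.521, -0, 1.321, -0.067], TCP at [0.162, 0.526, 0.405] pointing down, gripper open.
Joint ranges: [-3.03, 3.03], [-0.79, 2.21], [0.23, 2.52], [-1.04, 4.18], [0, 3.07], [-2.55, 2.55]. Speed limits (rad/s): [2.22, 2.22, 2.57, 3.14, 3.14, 3.14].

## Interface

Orientations are given as [roll, pitch, yaw] about the fixed x, y, z axes, in that order (R = Rz(yaw) Ry(pitch) Rx(roll)).
In Python, from station import ctrl gives the robot as it stands. The module is installed in compiled form; this text tells all that it offers.
- The arm moves only by the tool servo_tool, never from a script. Its argument "motion" is a list of rows, each a list of 5 numbers: the closure, from 0 (fully open) to 1 (shut), then the shift along the world's x, y, z in cm, then the turn about the world's z in degrees. A call has 1 to 20 rows; each row is the pose to reach, as a shift and turn from the pose commanded when the call began; what a row does not reach only later rows make up. A row lasts 1/8 s, in which the tool goes at most 62.5 mm and 10.7 degrees, less where a joint would pass 70% of its speed; a pose out of reach is approached as far as the arm can. A call with a gripper value outside its range is refused whole. The fingers move at their own pace and stop on an object; "squeeze" is the grip in N (left out, the last holds). Time passes only in rows, so rows that repeat a pose let the fingers close. It gives the time, the measured TCP pose, the force, the opening and the grip force at its end, in the units of the state.
- ctrl.get_obs(): the state, without advancing time (a new reading comes with each control period).
- ctrl.camera(name): name is "scene" or "top"; returns a dict with "image" (420x560x3 uint8, red, green, blue), "fx", "fy", "cx", "cy" (pixels), "dist" ([k1, k2, p1, p2, k3] as OpenCV has them; the pictures are not rectified), "camera_from_world" (4x4, takes a point from world to camera coordinates). Camera axes: x right, y up, looking along -z (the intrinsics and any distortion apply to the point x, -y, -z); pixel columns grow to the right and rows downward; lengths in m; the calibration is good to about 2 mm. A picture is of the moment at which its call begins. There is no depth.
- ctrl.hand_in(): hands the job in; it is judged then, once.
The state is a dict: "time_s": time; "qpos": joint angles; "joint_vel": joint speeds; "tau": joint torques, N m; "ee_pos": TCP position; "eef_rot": TCP orientation; "force": force on the tool from outside, world axes, zero at the start; "moment": the same for the moment, N m; "grip_width": finger opening in m; "grip_force": force on a finger pad.
Only numpy, scipy, OpenCV 4.12 (cv2) and the standard library are available. Lean on these libraries where they do the work, as an engineer would, in place of code of your own. Each camera call takes 0.05 s, during which the arm holds its last target. There are 200 camera calls.

## Task

The block in the lever press has cured: raise the press's lever fully, draw the sliding bed all the way out towards you (its ribbed front strip is the place to press down and pull), and lay the cured block flat on the floor of the shallow cardboard tray on the right. Lay all the freshly glued blocks from the grey board side by side, flat and wholly on the bed's black pad, with their long sides pointing the way the bed slides, and once the bed is loaded slide it fully home and then lower the lever fully so that they are clamped. Also press the glue tub's lid, which stands proud, fully home, without tipping the tub over.

Things in the scene. Friction and masses are not known exactly. Their poses are not given: they have to be found in the camera images.
- press: fixed tabletop lever press: grey base 300 x 300 x 14 mm, green C-frame with its column at the far side and a head 96 mm wide reaching forward over the bed (front face 30 mm in front of the origin, top 196 mm above the table). Origin on the table under the middle of the platen; -x is the press's front, the way the bed is drawn out; z up
- platen_mid (a point): middle of the underside of the press's platen, a plate 150 (press x) x 270 (y) x 16 mm under the head. Lever down: 50 mm above the table (up to 3 mm lower with nothing under it), clamping 20 mm blocks on the bed with about 11 N by springs. Lever up: 68 mm above the table
- lever (a joint): angle of the press's lever, rad: 0 fully lowered (lever level, pointing to press -x; blocks clamped), 1.45 fully raised (almost upright; platen lifted 18 mm). It stays where it is left; moving it takes about 2 to 4 N at the grip
- lever_grip (a point): middle of the lever's round black grip bar, 18 mm diameter, 112 mm long along the press's y axis, free for 45 mm to either side of this point (the lever's arm joins its end at press +y). At lever angle a it lies 120 cos a mm in front of (press -x) and 120 sin a mm above lever_pivot
- lever_pivot (a point): fixed point on the lever's hinge axis (the axis is the press's y axis), 175 mm above the table, 10 mm in front of the press origin, level in y with the middle of the grip
- bed (a joint): how far the press's sliding bed is drawn out, in m: 0 fully home under the platen, 0.15 fully out (end stop). It slides along the press's x axis, out is press -x; it takes about 1.5 N and stays where it is left
- bed_lip (a point): middle of the ribbed black rubber strip, 46 (x) x 200 (y) mm, on the bed's front lip: the place to press down and pull or push. On its top face, 30 mm above the table; it moves with the bed. The bed's front edge is 30 mm further to press -x; with the bed home the platen's front edge is 45 mm behind this point
- bed_pad (a point): middle of the bed's black rubber pad, 120 (x) x 250 (y) mm, flush with the bed's top 30 mm above the table; it moves with the bed and has the press's axes. With the bed home it lies exactly under the platen's middle. The bed is 260 mm wide; beside it run low guide bars, 30 mm above the table
- tray: the shallow open cardboard tray on the right, fixed, 170 (x) x 250 (y) x 42 mm, walls and floor 5 mm thick; origin under its middle on the table. One older block of the same kind lies in its right-hand end (tray y about -70 mm) and leaves room in the left-hand half (tray y about +45 mm)
- glue_board: grey card 250 x 260 x 3 mm lying fixed on the table at the left, on which the freshly glued blocks lie; origin under its middle
- cured_mid (a point): a lino printing block: plywood faced with dark lino, a rectangular slab 80 mm long (x), 40 mm wide (y), 20 mm thick (z), 35 to 70 g. The point is its centre, 10 mm above its underside. This is the cured one, at first clamped on the bed's pad in the press
- fresh0_mid (a point): a lino printing block: plywood faced with dark lino, a rectangular slab 80 mm long (x), 40 mm wide (y), 20 mm thick (z), 35 to 70 g. The point is its centre, 10 mm above its underside. A freshly glued one, at first lying lino side up on the grey board; two or three of them are there (an absent one reads None)
- fresh1_mid (a point): a lino printing block: plywood faced with dark lino, a rectangular slab 80 mm long (x), 40 mm wide (y), 20 mm thick (z), 35 to 70 g. The point is its centre, 10 mm above its underside. A freshly glued one, at first lying lino side up on the grey board; two or three of them are there (an absent one reads None)
- fresh2_mid (a point): a lino printing block: plywood faced with dark lino, a rectangular slab 80 mm long (x), 40 mm wide (y), 20 mm thick (z), 35 to 70 g. The point is its centre, 10 mm above its underside. A freshly glued one, at first lying lino side up on the grey board; two or three of them are there (an absent one reads None)
- lid (a joint): how far the glue tub's snap lid is pressed down, in m: 0 to 0.002 at the start (standing 6 to 8 mm proud), 0.008 fully home. It takes about 6 N to push and stays where it is left
- lid_top (a point): middle of the top face of the glue tub's flat white lid (89 mm diameter), 98 mm above the table at lid value 0 and 90 mm when home. The tub is loose, white with a green band, 82 mm diameter, 0.5 kg, on the table at the right, near the robot; its axis is vertical through this point
Mind the look-alikes: they are no part of the job. Leave any yellow look-alike of the part that bears fresh0_mid alone.

How it is judged:
By the outcome, as a careful person would: the job done as asked, in the order asked, and still so for the second after the job is handed in, with the robot touching nothing.
Of fresh0, fresh1, fresh2 only 2 to 3 are there at a start; the rules pass over those that are not, and their reading is None.
At some moment in a run one of fresh0, fresh1, fresh2 may be knocked a few centimetres aside while the robot is not near it.
Once in a run the grip may slacken for a moment while it holds something.
It also fails if it takes over 210 s, if anything falls off the work surface, if the arm or the gripper's body presses on something with over 40 N, if the wrist force passes 120 N, or if a joint passes its speed limit or range.

## Working session

There is one attempt and no reset: what is moved stays moved. The work goes in short steps, Python scripts to look and compute and a tool call to move; the robot and the scene stay as the last step left them, time stands still between calls to the robot, and variables do not carry over. Pictures are saved under pics/ and viewed, at most 14 in all, crops included, and the job is handed in when it is done.

Besides the shell and the picture viewer there is one more tool, called after ">>>" in YAML: its name, and indented under it one key for each argument. servo_tool: Moves the arm, as the interface text tells. Its arguments: {"type":"object","properties":{"motion":{"type":"array","items":{"type":"array","items":{"type":"number"}}},"squeeze":{"type":"number"}},"required":["motion"]}

```bash
mkdir -p pics
cat > h.py <<'E'
import numpy as np, cv2
from station import ctrl
def snap(n,f):
    c=ctrl.camera(n); cv2.imwrite(f'pics/{f}.png',cv2.cvtColor(c['image'],cv2.COLOR_RGB2BGR)); return c
def K(c): return np.array([[c['fx'],0,c['cx']],[0,c['fy'],c['cy']],[0,0,1.]])
def ray(c,uv):
    p=cv2.undistortPoints(np.array(uv,float).reshape(-1,1,2),K(c),np.array(c['dist'],float)).reshape(-1,2)
    M=np.array(c['camera_from_world']);R,t=M[:3,:3],M[:3,3]
    d=np.c_[p[:,0],-p[:,1],-np.ones(len(p))]@R
    return -R.T@t,d
def plane(c,uv,z):
    o,d=ray(c,uv); return o+d*((z-o[2])/d[:,2])[:,None]
def proj(c,P):
    M=np.array(c['camera_from_world']);q=np.atleast_2d(P)@M[:3,:3].T+M[:3,3]
    q=q*[1,-1,-1]
    return cv2.projectPoints(q.reshape(-1,1,3),np.zeros(3),np.zeros(3),K(c),np.array(c['dist'],float))[0].reshape(-1,2)
E
python3 - <<'E'
from h import *
for n in('scene','top'):
    c=snap(n,n+'0'); print(n,c['fx'],c['dist'],(-np.array(c['camera_from_world'])[:3,:3].T@np.array(c['camera_from_world'])[:3,3]).round(3))
    i=cv2.imread(f'pics/{n}0.png'); cv2.imwrite(f'pics/{n}0.png',cv2.resize(i,(800,600)))
o=ctrl.get_obs();print(o)
E
```

```text
scene 431.53805209425656 [-0.10940349  0.          0.          0.          0.        ] [1.283 0.601 0.83 ]
top 445.06648595449525 [-0.00785885  0.          0.          0.          0.        ] [0.234 0.006 1.247]
{'time_s': 0.1, 'qpos': array([ 1.20536619e+00,  3.00441133e-01,  1.52151120e+00,  1.08422350e-05,
        1.32071151e+00, -6.66065444e-02]), 'joint_vel': array([-3.03337734e-05, -7.73174321e-04, -1.76150447e-03, -3.30394897e-04,
        3.50367401e-04, -1.92386800e-04]), 'tau': array([ 1.54558649e-03, -5.32643330e+01, -3.53280723e+01,  7.09415227e-02,
        2.35807820e-02, -5.17833610e-05]), 'ee_pos': array([0.161915  , 0.52560227, 0.40413222]), 'eef_rot': array([-3.14052454e+00, -8.17741616e-05,  2.84276633e+00]), 'force': array([-0.02637696,  0.78319607,  0.09907871]), 'moment': array([-0.0161998 , -0.00071266, -0.03330335]), 'grip_force': 0.0, 'grip_width': 0.09406334109590794}
```

View pics/scene0.png

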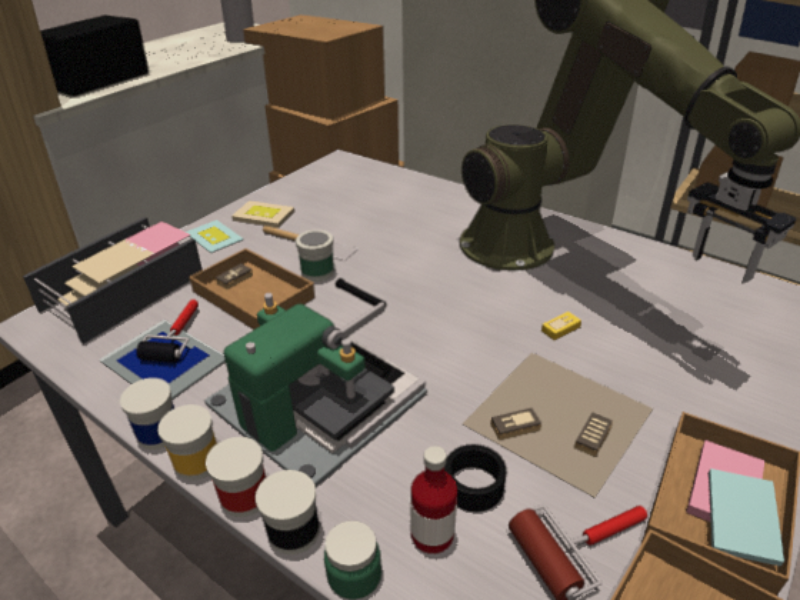

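View pics/top0.png

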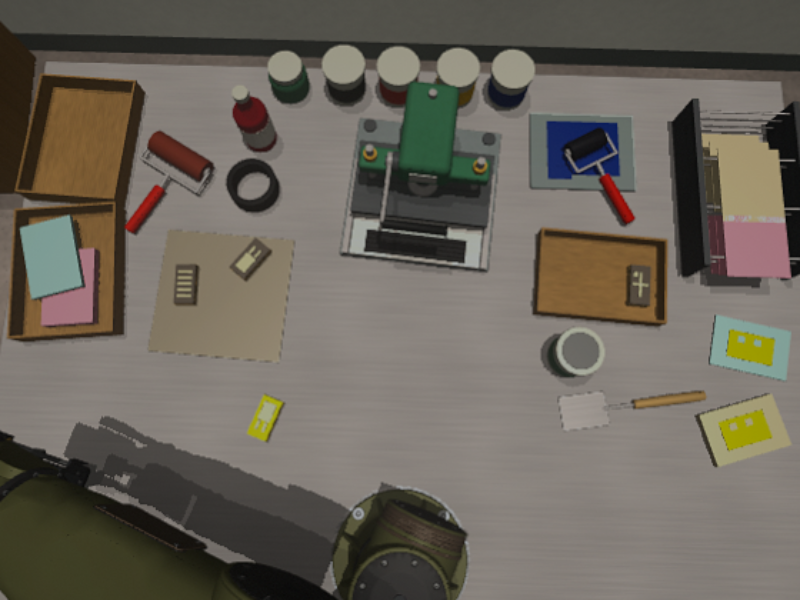

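Two fresh blocks lie on the board (top picture at 185,285 and 250,258), with a yellow decoy at (265,417). The press is near (425,190) with its lever down and its strip near (415,245). The tray is at (600,277) and the tub at (577,352).

Run:
```python
from h import *
t=ctrl.camera('top')['image'][:,:,::-1]
s=ctrl.camera('scene')['image'][:,:,::-1]
a=cv2.resize(t[70:200,235:355],None,fx=4.4,fy=4.4,interpolation=cv2.INTER_CUBIC)
cv2.imwrite('pics/a.png',a)
b=cv2.resize(t[150:275,95:215],None,fx=3.3,fy=3.3,interpolation=cv2.INTER_CUBIC)
d=cv2.resize(t[150:275,365:485],None,fx=3.3,fy=3.3,interpolation=cv2.INTER_CUBIC)
cv2.imwrite('pics/b.png',np.hstack([b,d]))
```

```text
(no output)
```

View pics/a.png

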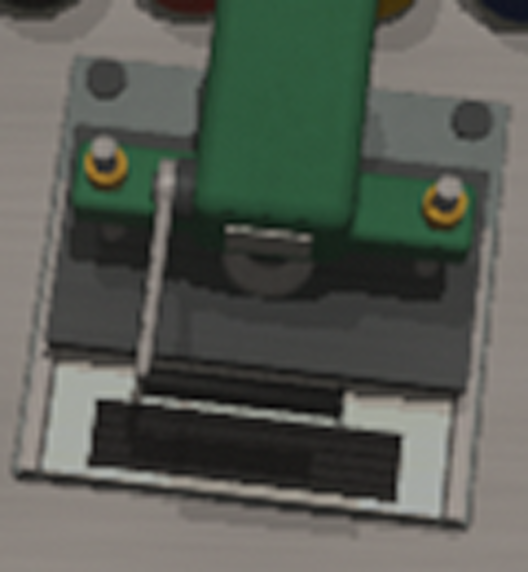

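View pics/b.png

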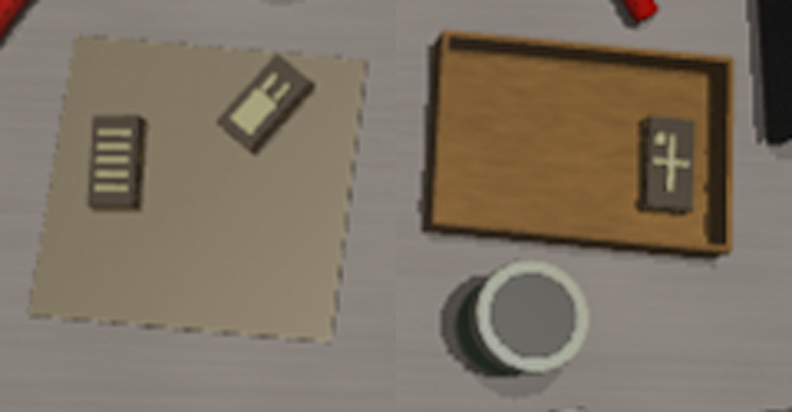

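The strip corners in crop a are (97,400), (402,436), (395,502) and (90,465). The base's far corners are (72,58) and (510,107). The tub's rim centre in crop b is (532,316), and the blocks are at (115,163) and (265,102).

Run:
```python
from h import *
c=ctrl.camera('top')
A=lambda l:[((x+.5)/4.4-.5+235,(y+.5)/4.4-.5+70) for x,y in l]
B=lambda l:[((x+.5)/3.3-.5+95,(y+.5)/3.3-.5+150) for x,y in l]
D=lambda l:[((x-396+.5)/3.3-.5+365,(y+.5)/3.3-.5+150) for x,y in l]
P=plane(c,A([(97,400),(402,436),(395,502),(90,465)]),.030)
print('strip',P.round(4),P.mean(0).round(4))
e=(P[1]-P[0]+P[2]-P[3])[:2];print('len',np.linalg.norm(e)/2,'y-dir ang',np.degrees(np.arctan2(-e[1],-e[0])))
Q=plane(c,A([(72,58),(510,107)]),.014);e=(Q[1]-Q[0])[:2];print('base far',Q.round(4),np.linalg.norm(e),np.degrees(np.arctan2(-e[1],-e[0])))
Q=plane(c,A([(15,476),(466,525)]),.014);print('base front',Q.round(4))
Q=plane(c,A([(142,380),(342,408)]),.175);e=(Q[1]-Q[0])[:2];print('grip',Q.round(4),np.linalg.norm(e))
for n,l in(('A',[(91,116),(138,116),(136,209),(90,209)]),('B',[(276,56),(313,84),(254,148),(219,117)])):
    Q=plane(c,B(l),.023);print(n,Q.mean(0).round(4),[np.linalg.norm(Q[i]-Q[i-1]).round(4) for i in range(4)],'ang',np.degrees(np.arctan2(*((Q[0]+Q[1]-Q[2]-Q[3])[[1,0]]))))
Q=plane(c,D([(532,316),(477,316),(588,316)]),.097);print('lid',Q.round(4))
Q=plane(c,D([(440,32),(734,58),(728,253),(424,230)]),.042);print('tray',Q.round(4),Q.mean(0))
Q=plane(c,D([(643,117),(693,120),(692,213),(643,210)]),.025);print('old',Q.round(4),Q.mean(0))
```

```text
strip [[ 0.6219  0.0836  0.03  ]
 [ 0.6036 -0.1146  0.03  ]
 [ 0.5593 -0.1105  0.03  ]
 [ 0.578   0.0863  0.03  ]] [ 0.5907 -0.0138  0.03  ]
len 0.1982977689061002 y-dir ang 84.64683723322752
base far [[ 0.8703  0.1116  0.014 ]
 [ 0.8436 -0.1877  0.014 ]] 0.30044284316915204 84.88760998876204
base front [[ 0.5736  0.1359  0.014 ]
 [ 0.5496 -0.1582  0.014 ]]
grip [[ 0.5884  0.049   0.175 ]
 [ 0.5752 -0.0658  0.175 ]] 0.11557301537589756
A [0.5007 0.4386 0.023 ] [np.float64(0.0816), np.float64(0.0404), np.float64(0.0815), np.float64(0.039)] ang 4.774909950727668
B [0.5585 0.3133 0.023 ] [np.float64(0.0717), np.float64(0.0416), np.float64(0.0744), np.float64(0.0417)] ang -38.60417792500222
lid [[ 0.3822 -0.3173  0.097 ]
 [ 0.381  -0.274   0.097 ]
 [ 0.3835 -0.3615  0.097 ]]
tray [[ 0.632  -0.2605  0.042 ]
 [ 0.6165 -0.5126  0.042 ]
 [ 0.4468 -0.498   0.042 ]
 [ 0.4588 -0.2445  0.042 ]] [ 0.53852397 -0.37891308  0.042     ]
old [[ 0.5665 -0.4382  0.025 ]
 [ 0.5651 -0.4813  0.025 ]
 [ 0.4834 -0.4763  0.025 ]
 [ 0.4847 -0.4346  0.025 ]] [ 0.52492241 -0.4576064   0.025     ]
```

>>> servo_tool:
  motion:
    - [0, 5, -6, 1, -10]
    - [0, 9, -11, 2, -20]
    - [0, 13, -16, 3, -30]
    - [0, 17, -21, 4, -40]
    - [0, 21, -26, 4, -50]
    - [0, 25, -31, 4, -60]
    - [0, 29, -36, 4, -70]
    - [0, 33, -41, 4, -78]
    - [0, 37, -46, 4, -78]
    - [0, 40, -50, 4, -78]
    - [0, 41.8, -53.7, 4, -78]
    - [0, 41.8, -53.7, 4, -78]
    - [0, 41.8, -53.7, 4, -78]
    - [0, 41.8, -53.7, 4, -78]
  squeeze: 15

```text
time_s: 2.0
ee_pos: [0.5795, -0.0102, 0.4449]
eef_rot: [3.141, -0.0, 1.483]
force: [0.5, -0.2, 0.2]
grip_width: 0.094
grip_force: 0.0
```

>>> servo_tool:
  motion:
    - [0, 0, 0, -3, 0]
    - [0, 0, 0, -6, 0]
    - [0, 0, 0, -8, 0]
    - [0, 0, 0, -9, 0]
    - [0, 0, 0, -9, 0]
    - [1, 0, 0, -9, 0]
    - [1, 0, 0, -9, 0]
    - [1, 0, 0, -9, 0]
    - [1, 0, 0, -9, 0]
    - [1, 0, 0, -9, 0]
    - [1, 0, 0, -9, 0]

```text
time_s: 3.38
ee_pos: [0.5799, -0.0114, 0.3546]
eef_rot: [-3.142, -0.0, 1.481]
force: [-0.4, 0.2, 0.8]
grip_width: 0.0373
grip_force: 0.0
```

>>> servo_tool:
  motion:
    - [1, 0, 0, 0, 0]
    - [1, 0, 0, 0, 0]
    - [1, 0, 0, 0, 0]
    - [1, 0, 0, 0, 0]

```text
time_s: 3.88
ee_pos: [0.5806, -0.0115, 0.3552]
eef_rot: [3.137, -0.0, 1.481]
force: [11.7, -1.2, -2.1]
grip_width: 0.0176
grip_force: 15.0
```

>>> servo_tool:
  motion:
    - [1, 0.1, 0, 1.2, 0]
    - [1, 0.25, 0, 2.4, 0]
    - [1, 0.55, -0.05, 3.55, 0]
    - [1, 0.95, -0.1, 4.7, 0]
    - [1, 1.5, -0.15, 5.75, 0]
    - [1, 2.1, -0.2, 6.8, 0]
    - [1, 2.8, -0.25, 7.75, 0]
    - [1, 3.6, -0.35, 8.6, 0]
    - [1, 4.5, -0.4, 9.4, 0]
    - [1, 5.5, -0.5, 10.1, 0]
    - [1, 6.55, -0.6, 10.7, 0]
    - [1, 7.65, -0.7, 11.2, 0]
    - [1, 8.75, -0.8, 11.55, 0]
    - [1, 9.9, -0.9, 11.85, 0]
    - [1, 10.6, -0.95, 11.9, 0]
    - [1, 10.8, -0.95, 11.9, 0]
    - [1, 10.8, -0.95, 11.9, 0]

```text
time_s: 6.0
ee_pos: [0.6873, -0.0212, 0.4747]
eef_rot: [-3.139, 0.001, 1.481]
force: [-14.8, -1.4, 9.0]
grip_width: 0.0173
grip_force: 15.0
```

>>> servo_tool:
  motion:
    - [0.3, 1.08e-08, 0, 0, 0]
    - [0, 0, 0, 0, 0]
    - [0, 0, 0, 0, 0]
    - [0, 0, 0, 3, 0]
    - [0, 0, 0, 8, 0]
    - [0.5, -4, 0.3, 8, 10]
    - [1, -8, 0.7, 8, 20]
    - [1, -9.7, 0.7, 8, 30]
    - [1, -9.7, 0.7, 4, 40]
    - [1, -9.7, 0.7, 0, 50]
    - [1, -9.7, 0.7, -4, 60]
    - [1, -9.7, 0.7, -8, 70]
    - [1, -9.7, 0.7, -12, 80]
    - [1, -9.7, 0.7, -16, 90]
    - [1, -9.7, 0.7, -19.5, 90]
    - [1, -9.7, 0.7, -19.5, 90]
    - [1, -9.7, 0.7, -19.5, 90]
    - [1, -9.7, 0.7, -19.5, 90]

```text
time_s: 8.25
ee_pos: [0.5912, -0.0139, 0.2804]
eef_rot: [3.142, 0.003, 3.052]
force: [-0.0, 0.4, 0.3]
grip_width: 0.0003
grip_force: 0.0
```

>>> servo_tool:
  motion:
    - [1, 0, 0, -3, 0]
    - [1, 0, 0, -4.5, 0]
    - [1, 0, 0, -5, 0]
    - [1, 0, 0, -5.2, 0]
    - [1, 0, 0, -5.2, 0]
    - [1, 0, 0, -5.2, 0]

```text
time_s: 9.0
ee_pos: [0.5908, -0.0138, 0.2293]
eef_rot: [-3.141, -0.0, 3.052]
force: [-16.1, 1.5, 24.0]
grip_width: 0.0009
grip_force: 11.8
```

>>> servo_tool:
  motion:
    - [1, 0, 0, 0.1, 0]
    - [1, -0.8, 0.07, 0.1, 0]
    - [1, -2, 0.18, 0.1, 0]
    - [1, -3.2, 0.29, 0.1, 0]
    - [1, -4.4, 0.4, 0.1, 0]
    - [1, -5.6, 0.51, 0.1, 0]
    - [1, -6.8, 0.62, 0.1, 0]
    - [1, -8, 0.73, 0.1, 0]
    - [1, -9.2, 0.84, 0.1, 0]
    - [1, -10.4, 0.95, 0.1, 0]
    - [1, -11.6, 1.06, 0.1, 0]
    - [1, -12.8, 1.16, 0.1, 0]
    - [1, -14, 1.27, 0.1, 0]
    - [1, -14.7, 1.34, 0.1, 0]
    - [1, -15.2, 1.38, 0.1, 0]
    - [1, -15.2, 1.38, 0.1, 0]

```text
time_s: 11.0
ee_pos: [0.4392, 0.0001, 0.2293]
eef_rot: [3.141, 0.004, 3.052]
force: [-1.6, 2.2, 14.9]
grip_width: 0.0004
grip_force: 7.0
```

>>> servo_tool:
  motion:
    - [1, 0, 0, 3, 0]
    - [0.5, 0, 0, 8, 0]
    - [0, 0, 5, 12, 0]
    - [0, 0, 10, 14, 0]
    - [0, 0, 16, 14, 0]
    - [0, 0, 22, 14, 0]
    - [0, 0, 25, 14, 0]
    - [0, 0, 25, 14, 0]
    - [0, 0, 25, 14, 0]

```text
time_s: 12.12
ee_pos: [0.4389, 0.2492, 0.3678]
eef_rot: [-3.142, 0.0, 3.052]
force: [-0.7, -0.2, -0.3]
grip_width: 0.077
grip_force: 0.0
```

Run:
```python
from h import *
print(ctrl.get_obs()['ee_pos'])
t=ctrl.camera('top')['image'][:,:,::-1]
s=ctrl.camera('scene')['image'][:,:,::-1]
a=cv2.resize(t[60:240,230:350],None,fx=3.3,fy=3.3,interpolation=cv2.INTER_CUBIC)
b=cv2.resize(s[180:340,130:320],None,fx=2.1,fy=2.1,interpolation=cv2.INTER_CUBIC)
b=cv2.copyMakeBorder(b,0,a.shape[0]-b.shape[0],0,0,0)
cv2.imwrite('pics/c.png',np.hstack([a,b]))
```

```text
[0.43885737 0.24920224 0.36783981]
```

View pics/c.png

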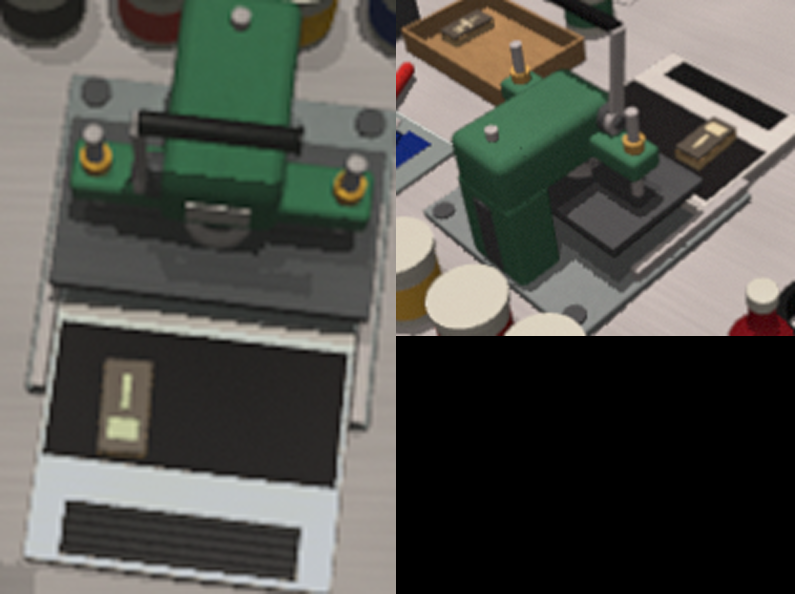

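The lever stands up and the bed is out. The cured block's top is at crop (105,359), (153,362), (147,454), (98,451). The pad corners are (62,322), (352,352), (335,487), (46,456).

Run:
```python
from h import *
c=ctrl.camera('top')
A=lambda l:[((x+.5)/3.3-.5+230,(y+.5)/3.3-.5+60) for x,y in l]
for n,l,z in(('strip',[(66,502),(301,526),(296,580),(59,552)],.03),('pad',[(62,322),(352,352),(335,487),(46,456)],.03),('cured',[(105,359),(153,362),(147,454),(98,451)],.05)):
    Q=plane(c,A(l),z);m=(Q[0]+Q[1]-Q[2]-Q[3]);print(n,Q.mean(0).round(4),[np.linalg.norm(Q[i]-Q[i-1]).round(4) for i in range(4)],'ang',np.degrees(np.arctan2(m[1],m[0])).round(1))
o=np.array([.7095,-.0247]);u=np.array([.9959,-.0906])
print('lip exp',o-.27*u,'pad exp',o-.15*u)
```

```text
strip [ 4.427e-01 -4.000e-04  3.000e-02] [np.float64(0.0431), np.float64(0.1992), np.float64(0.0461), np.float64(0.1998)] ang -4.9
pad [ 0.5615 -0.0127  0.03  ] [np.float64(0.1197), np.float64(0.2522), np.float64(0.1204), np.float64(0.2466)] ang -5.3
cured [0.552  0.0488 0.05  ] [np.float64(0.0802), np.float64(0.0408), np.float64(0.0802), np.float64(0.0411)] ang -1.9
lip exp [ 4.40607e-01 -2.38000e-04] pad exp [ 0.560115 -0.01111 ]
```

>>> servo_tool:
  motion:
    - [1, 0.6, -6, 0, 0]
    - [1, 0.6, -12, 0, 0]
    - [1, 0.6, -18, 0, 0]
    - [1, 0.6, -24.9, -4, 0]
    - [1, 0.6, -24.9, -9, 0]
    - [1, 0.6, -24.9, -13, 0]
    - [1, 0.6, -24.9, -13.7, 0]
    - [1, 0.6, -24.9, -13.95, 0]
    - [1, 0.6, -24.9, -13.95, 0]
    - [1, 0.2, -24.86, -13.95, 0]
    - [1, -0.2, -24.82, -13.95, 0]
    - [1, -0.5, -24.8, -13.95, 0]
    - [1, -0.5, -24.8, -13.95, 0]

```text
time_s: 13.9
ee_pos: [0.4342, 0.002, 0.2294]
eef_rot: [3.142, 0.003, 3.052]
force: [2.3, -0.5, 7.9]
grip_width: 0.0001
grip_force: 3.7
```

>>> servo_tool:
  motion:
    - [1, 0.3, 0, 0, 0]
    - [1, 0.3, 0, -0.1, 0]
    - [1, 0, 0, -0.1, 0]
    - [1, -0.2, 0.02, -0.1, 0]
    - [1, -0.5, 0.05, -0.1, 0]
    - [1, -0.5, 0.05, -0.1, 0]

```text
time_s: 14.65
ee_pos: [0.4301, 0.0024, 0.2294]
eef_rot: [3.142, 0.007, 3.052]
force: [6.6, 0.6, 13.6]
grip_width: 0.0005
grip_force: 6.6
```

>>> servo_tool:
  motion:
    - [1, 0, 0, 3, 0]
    - [0.5, 3, 1, 8, 0]
    - [0, 8, 3, 8, 3]
    - [0, 12.2, 4.6, 8, 3]
    - [0, 12.2, 4.6, 8, 3]
    - [0, 12.2, 4.6, 8, 3]
    - [0, 12.2, 4.6, 8, 3]
    - [0, 12.2, 4.6, 8, 3]
    - [0, 12.2, 4.6, 8, 3]
    - [0, 12.2, 4.6, 8, 3]

```text
time_s: 15.9
ee_pos: [0.5508, 0.0483, 0.3072]
eef_rot: [-3.142, 0.0, 3.104]
force: [0.3, -0.1, -0.3]
grip_width: 0.087
grip_force: 0.0
```

>>> servo_tool:
  motion:
    - [0, 0.1, 0, -3, 0]
    - [0, 0.1, 0, -6, 0]
    - [0, 0.1, 0, -7.2, 0]
    - [0, 0.1, 0, -7.5, 0]
    - [0, 0.1, 0, -7.5, 0]
    - [1, 0.1, 0, -7.5, 0]
    - [1, 0.1, 0, -7.5, 0]
    - [1, 0.1, 0, -7.5, 0]
    - [1, 0.1, 0, -7.5, 0]
    - [1, 0.1, 0, -7.5, 0]
    - [1, 0.1, 0, -7.5, 0]
    - [1, 0.1, 0, -7.5, 0]
    - [1, 0.1, 0, -7.5, 0]
  squeeze: 20

```text
time_s: 17.52
ee_pos: [0.5519, 0.0484, 0.2321]
eef_rot: [3.142, -0.0, 3.105]
force: [0.1, -0.0, 0.4]
grip_width: 0.0397
grip_force: 20.0
```

>>> servo_tool:
  motion:
    - [1, 0, 0, 1, 0]
    - [1, 0, 0, 4, 0]
    - [1, 0, 0, 8, 0]
    - [1, 0, -4, 8, 0]
    - [1, -0.5, -9, 8, -1]
    - [1, -0.5, -14, 8, -2]
    - [1, -1, -19, 8, -2]
    - [1, -1, -24, 8, -2]
    - [1, -1, -29, 8, -2]
    - [1, -1.2, -34, 8, -2]
    - [1, -1.2, -37, 8, -2]
    - [1, -1.2, -38.2, 8, -2]
    - [1, -1.2, -38.2, 8, -2]
    - [1, -1.2, -38.2, 6, -2]
    - [1, -1.2, -38.2, 3, -2]
    - [1, -1.2, -38.2, 1, -2]
    - [1, -1.2, -38.2, 0, -2]
    - [1, -1.2, -38.2, 0, -2]
  squeeze: 30

```text
time_s: 19.77
ee_pos: [0.54, -0.3334, 0.2317]
eef_rot: [3.141, -0.001, 3.07]
force: [0.2, -0.1, 0.6]
grip_width: 0.0399
grip_force: 30.0
```

>>> servo_tool:
  motion:
    - [1, 0, 0, -1, 0]
    - [1, 0, 0, -1.8, 0]
    - [1, 0, 0, -2.2, 0]
    - [1, 0, 0, -2.4, 0]
    - [1, 0, 0, -2.4, 0]

```text
time_s: 20.4
ee_pos: [0.5399, -0.3336, 0.2082]
eef_rot: [-3.142, 0.0, 3.07]
force: [-0.4, 0.0, -0.6]
grip_width: 0.0399
grip_force: 30.0
```

>>> servo_tool:
  motion:
    - [1, 0, 0, -0.1, 0]
    - [0.6, 0, 0, -0.1, 0]
    - [0.3, 0, 0, -0.1, 0]
    - [0.2, 0, 0, -0.1, 0]
    - [0.2, 0, 0, -0.1, 0]
    - [0.2, 0, 0, 1, 0]
    - [0.2, 0, 0, 5, 0]
    - [0.3, 0, 0, 10, 0]
    - [1, -4, 0.4, 14, 0]
    - [1, -9, 0.8, 14, 0]
    - [1, -13, 1.2, 14, 0]
    - [1, -15.7, 1.6, 14, 0]
    - [1, -15.7, 1.6, 14, 0]
    - [1, -15.7, 1.6, 14, 0]
    - [1, -15.7, 1.6, 14, 0]
    - [1, -15.7, 1.6, 12, 0]
    - [1, -15.7, 1.6, 10, 0]
    - [1, -15.7, 1.6, 10, 0]

```text
time_s: 22.65
ee_pos: [0.3832, -0.3174, 0.307]
eef_rot: [3.14, -0.002, 3.07]
force: [0.3, 0.3, 0.8]
grip_width: 0.0004
grip_force: 0.0
```

Run:
```python
from h import *
print(ctrl.get_obs()['ee_pos'])
t=ctrl.camera('top')['image'][:,:,::-1]
a=cv2.resize(t[60:280,90:480],None,fx=2,fy=2,interpolation=cv2.INTER_CUBIC)
cv2.imwrite('pics/d.png',a)
```

```text
[ 0.38323344 -0.31744669  0.30699774]
```

View pics/d.png

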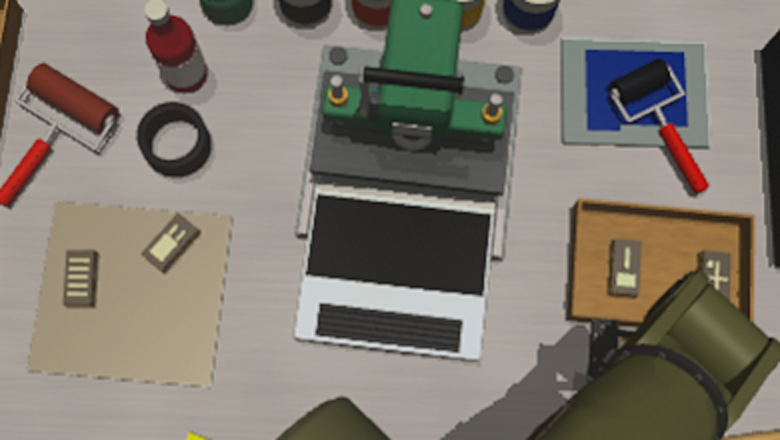

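The cured block lies flat in the tray at (625,267), and the fresh blocks are unmoved at (80,278) and (172,242). Next I press the lid.

>>> servo_tool:
  motion:
    - [1, 0, 0, -0.5, 0]
    - [1, 0, 0, -1, 0]
    - [1, 0, 0, -1.2, 0]
    - [1, 0, 0, -1.4, 0]
    - [1, 0, 0, -1.6, 0]
    - [1, 0, 0, -1.7, 0]
    - [1, 0, 0, -1.8, 0]
    - [1, 0, 0, -1.85, 0]
    - [1, 0, 0, -1.85, 0]

```text
time_s: 23.82
ee_pos: [0.3829, -0.3176, 0.2901]
eef_rot: [-3.141, 0.0, 3.07]
force: [-1.6, 1.5, 4.8]
grip_width: 0.0008
grip_force: 2.5
```

>>> servo_tool:
  motion:
    - [1, 0, 0, -0.1, 0]
    - [1, 0, 0, -0.2, 0]
    - [1, 0, 0, -0.2, 0]
    - [1, 0, 0, -0.2, 0]

```text
time_s: 24.32
ee_pos: [0.383, -0.3177, 0.2892]
eef_rot: [-3.141, 0.001, 3.07]
force: [-5.4, 5.6, 19.3]
grip_width: 0.0006
grip_force: 9.9
```

>>> servo_tool:
  motion:
    - [1, 0, 0, 2, 0]
    - [1, 0, 0, 6, 0]
    - [1, 0, 0, 10, 0]
    - [0.5, 1, 5, 12, 0]
    - [0, 2, 10, 12, 0]
    - [0, 3, 15, 12, 0]
    - [0, 4, 20, 12, 0]
    - [0, 5, 25, 12, 0]
    - [0, 5, 30, 12, 0]
    - [0, 5, 32, 12, 0]
    - [0, 5, 32, 12, 0]
    - [0, 5, 32, 12, 0]

```text
time_s: 25.82
ee_pos: [0.433, 0.0018, 0.4076]
eef_rot: [-3.141, 0.0, 3.069]
force: [-0.1, 0.6, -0.0]
grip_width: 0.087
grip_force: 0.0
```

```bash
cat > f.py <<'E'
from h import *
def blocks(z=.023,box=((.38,.62),(.24,.52))):
    c=ctrl.camera('top');im=c['image'].astype(int)
    cor=proj(c,[[x,y,z] for x in box[0] for y in box[1]])
    u0,v0=cor.min(0).astype(int);u1,v1=cor.max(0).astype(int)
    sub=c['image'][v0:v1,u0:u1]
    lab=cv2.cvtColor(sub,cv2.COLOR_RGB2LAB).astype(int)
    bg=np.median(lab.reshape(-1,3),0)
    m=((bg[0]-lab[...,0])>25).astype(np.uint8)
    m=cv2.morphologyEx(m,cv2.MORPH_CLOSE,np.ones((7,7)))
    for k in cv2.findContours(m,cv2.RETR_EXTERNAL,cv2.CHAIN_APPROX_NONE)[0]:
        if cv2.contourArea(k)<150: continue
        P=plane(c,k.reshape(-1,2)+[u0,v0],z)[:,:2]
        (p,s,a)=cv2.minAreaRect((P*1000).astype(np.float32))
        if s[0]<s[1]: a+=90
        print(np.round(p,1),np.round(s,1),round((a+90)%180-90,1))
E
python3 - <<'E'
from f import *
print(ctrl.get_obs()['ee_pos'],ctrl.get_obs()['eef_rot'])
blocks()
E
```

```text
[0.43295476 0.00182208 0.4076431 ] [-3.14142672e+00  7.01288558e-05  3.06939065e+00]
[500.5 435.9] [80.9 47.2] 1.7
[555.7 312.6] [48.2 80.2] -37.4
```

>>> servo_tool:
  motion:
    - [0, 2, 5, 0, -8]
    - [0, 4, 11, 0, -16]
    - [0, 6, 16, 0, -24]
    - [0, 8, 21, -3, -34]
    - [0, 10, 26, -6, -34]
    - [0, 12.4, 31.2, -10, -34]
    - [0, 12.4, 31.2, -14, -34]
    - [0, 12.4, 31.2, -14, -34]
    - [0, 12.4, 31.2, -18, -34]
    - [0, 12.4, 31.2, -20, -34]
    - [0, 12.4, 31.2, -20, -34]
    - [1, 12.4, 31.2, -20, -34]
    - [1, 12.4, 31.2, -20, -34]
    - [1, 12.4, 31.2, -20, -34]
    - [1, 12.4, 31.2, -20, -34]
    - [1, 12.4, 31.2, -20, -34]
    - [1, 12.4, 31.2, -20, -34]
    - [1, 12.4, 31.2, -20, -34]
    - [1, 12.4, 31.2, -20, -34]
  squeeze: 20

```text
time_s: 28.25
ee_pos: [0.5569, 0.3145, 0.2077]
eef_rot: [3.142, 0.0, 2.476]
force: [-0.0, -0.2, 0.3]
grip_width: 0.0397
grip_force: 20.0
```

>>> servo_tool:
  motion:
    - [1, 0, 0, 1, 0]
    - [1, 0, 0, 5, 0]
    - [1, 0, 0, 10, 0]
    - [1, 0, -4, 10, 8]
    - [1, 0, -9, 10, 16]
    - [1, 0, -14, 10, 24]
    - [1, 0, -19, 10, 33]
    - [1, 0, -24, 10, 33]
    - [1, 0, -29, 10, 33]
    - [1, 0, -33, 10, 33]
    - [1, 0, -36.1, 10, 33]
    - [1, 0, -36.1, 9, 33]
    - [1, 0, -36.1, 7, 33]
    - [1, 0, -36.1, 5, 33]
    - [1, 0, -36.1, 4, 33]
    - [1, 0, -36.1, 3.4, 33]
    - [1, 0, -36.1, 3.4, 33]
  squeeze: 30

```text
time_s: 30.38
ee_pos: [0.557, -0.0464, 0.2417]
eef_rot: [3.142, -0.0, 3.052]
force: [0.4, -0.3, -0.6]
grip_width: 0.0396
grip_force: 30.0
```

>>> servo_tool:
  motion:
    - [1, 0, 0, -0.4, 0]
    - [1, 0, 0, -0.7, 0]
    - [1, 0, 0, -0.7, 0]
    - [0.7, 0, 0, -0.7, 0]
    - [0.3, 0, 0, -0.7, 0]
    - [0.3, 0, 0, -0.7, 0]
    - [0.3, 0, 0, -0.7, 0]
    - [0.3, 0, 0, 1, 0]
    - [0.3, 0, 0, 5, 0]
    - [0, 0, 0, 10, 0]
    - [0, -6, 0, 16, 0]
    - [0, -12, 0, 18, 0]
    - [0, -18, 0, 18, 0]
    - [0, -18, 0, 18, 0]
    - [0, -18, 0, 18, 0]

```text
time_s: 32.25
ee_pos: [0.3761, -0.0465, 0.4232]
eef_rot: [-3.141, 0.003, 3.052]
force: [0.2, 0.2, -0.4]
grip_width: 0.0941
grip_force: 0.0
```

Run:
```python
from f import *
o=ctrl.get_obs();print(o['ee_pos'],o['eef_rot'])
blocks()
c=ctrl.camera('top');t=c['image'][:,:,::-1]
a=cv2.resize(t[80:240,90:350],None,fx=3,fy=3,interpolation=cv2.INTER_CUBIC)
cv2.imwrite('pics/e.png',a)
```

```text
[ 0.376073   -0.04650314  0.42316558] [-3.14117169e+00  2.97031274e-03  3.05191183e+00]
[500.5 435.9] [80.9 47.2] 1.7
```

View pics/e.png

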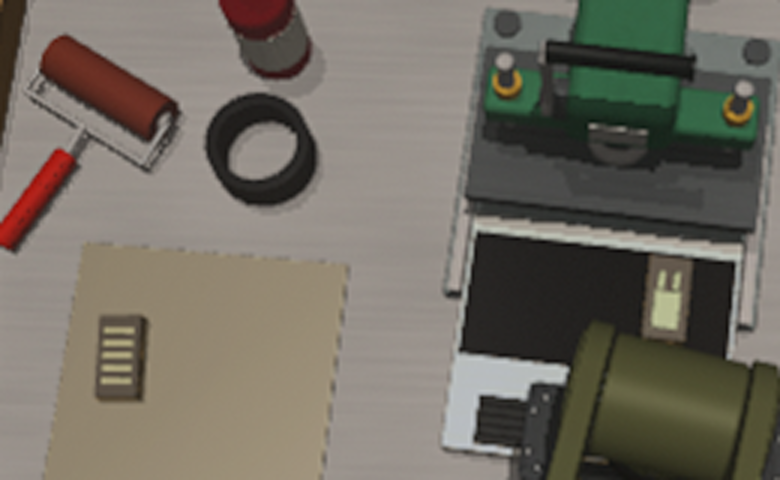

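Run:
```python
from h import *
c=ctrl.camera('top')
A=lambda l:[((x+.5)/3-.5+90,(y+.5)/3-.5+80) for x,y in l]
print(plane(c,A([(651,256),(694,260),(668,297)]),.05).round(4))
print(plane(c,A([(480,232),(737,261)]),.03).round(4))
```

```text
[[ 0.6066 -0.0584  0.05  ]
 [ 0.604  -0.0986  0.05  ]
 [ 0.5674 -0.0748  0.05  ]]
[[ 0.6318  0.104   0.03  ]
 [ 0.6104 -0.1412  0.03  ]]
```

One block is on the pad, centred near (668,297), having shifted about 28 mm right; it is still straight and wholly on the pad. Next is the second block, at (121,358).

>>> servo_tool:
  motion:
    - [0, 1, 4, 0, 0]
    - [0, 2, 10, 0, 4]
    - [0, 4, 16, 0, 8]
    - [0, 5, 22, 0, 8]
    - [0, 7, 28, 0, 8]
    - [0, 9, 34, 0, 8]
    - [0, 10, 40, -3, 8]
    - [0, 12, 45, -6, 8]
    - [0, 12.5, 48.4, -10, 8]
    - [0, 12.5, 48.4, -14, 8]
    - [0, 12.5, 48.4, -16, 8]
    - [0, 12.5, 48.4, -19, 8]
    - [0, 12.5, 48.4, -21, 8]
    - [0, 12.5, 48.4, -21.6, 8]
    - [0, 12.5, 48.4, -21.6, 8]
    - [1, 12.5, 48.4, -21.6, 8]
    - [1, 12.5, 48.4, -21.6, 8]
    - [1, 12.5, 48.4, -21.6, 8]
    - [1, 12.5, 48.4, -21.6, 8]
    - [1, 12.5, 48.4, -21.6, 8]
  squeeze: 20

```text
time_s: 34.9
ee_pos: [0.5019, 0.4374, 0.2057]
eef_rot: [3.142, -0.0, -3.091]
force: [0.5, -0.1, 0.7]
grip_width: 0.0477
grip_force: 0.0
```

>>> servo_tool:
  motion:
    - [1, 0, 0, 0, 0]
    - [1, 0, 0, 0, 0]
    - [1, 0, 0, 0, 0]
    - [1, 0, 0, 0, 0]
  squeeze: 30

```text
time_s: 35.4
ee_pos: [0.5019, 0.4374, 0.2057]
eef_rot: [3.142, 0.0, -3.091]
force: [-0.7, -0.1, -0.0]
grip_width: 0.0397
grip_force: 30.0
```

>>> servo_tool:
  motion:
    - [1, 0, 0, 1, 0]
    - [1, 0, 0, 5, 0]
    - [1, 0, 0, 10, 0]
    - [1, 1, -4, 10, 0]
    - [1, 2, -9, 10, -4]
    - [1, 3, -14, 10, -8]
    - [1, 4, -19, 10, -8]
    - [1, 5, -24, 10, -8]
    - [1, 6, -29, 10, -8]
    - [1, 6.4, -34, 10, -8]
    - [1, 6.4, -39, 10, -8]
    - [1, 6.4, -42.9, 10, -8]
    - [1, 6.4, -42.9, 8, -8]
    - [1, 6.4, -42.9, 6, -8]
    - [1, 6.4, -42.9, 4, -8]
    - [1, 6.4, -42.9, 3.2, -8]
    - [1, 6.4, -42.9, 2.75, -8]
    - [1, 6.4, -42.9, 2.75, -8]
    - [1, 6.4, -42.9, 2.75, -8]

```text
time_s: 37.78
ee_pos: [0.566, 0.0084, 0.2338]
eef_rot: [3.142, 0.001, 3.052]
force: [0.3, -0.1, -0.3]
grip_width: 0.0395
grip_force: 30.0
```

>>> servo_tool:
  motion:
    - [0.7, 0, 0, 0, 0]
    - [0.35, 0, 0, 0, 0]
    - [0.35, 0, 0, 0, 0]
    - [0.35, 0, 0, 0, 0]
    - [0.35, 0, 0, 1, 0]
    - [0.35, 0, 0, 5, 0]
    - [0.35, 0, 0, 10, 0]
    - [0.5, -6, 0, 14, 0]
    - [1, -12, 0, 16, 0]
    - [1, -17, 4, 16, 0]
    - [1, -20, 8, 16, 0]
    - [1, -22, 16, 16, 0]
    - [1, -22, 20, 16, 0]
    - [1, -22, 20, 16, 0]

```text
time_s: 39.52
ee_pos: [0.3448, 0.2112, 0.3938]
eef_rot: [3.141, 0.001, 3.058]
force: [0.9, -0.2, -0.7]
grip_width: 0.0002
grip_force: 0.0
```

Run:
```python
from f import *
o=ctrl.get_obs();print(o['ee_pos'],o['eef_rot'])
c=ctrl.camera('top');t=c['image'][:,:,::-1]
a=cv2.resize(t[80:270,90:350],None,fx=3,fy=3,interpolation=cv2.INTER_CUBIC)
cv2.imwrite('pics/f.png',a)
```

```text
[0.34483677 0.21118018 0.39378695] [3.14091452e+00 6.39743747e-04 3.05764827e+00]
```

View pics/f.png

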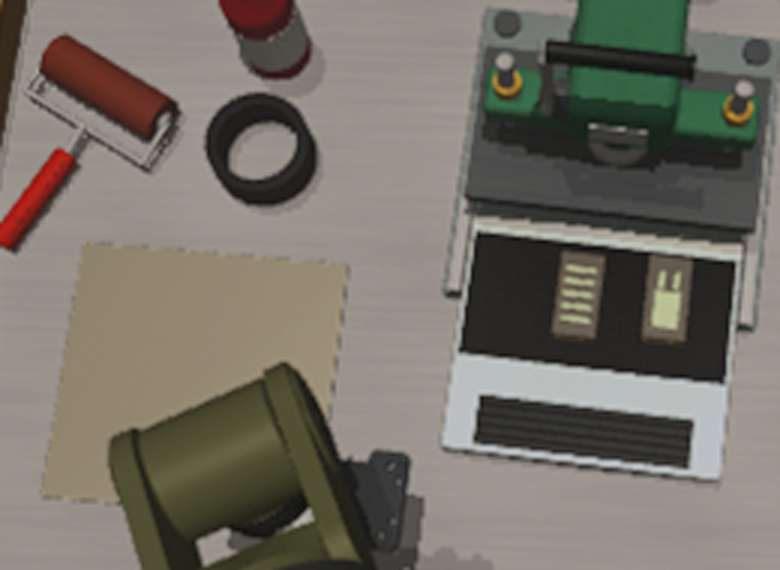

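Both blocks lie straight and wholly on the pad, at (578,295) and (666,298), and the board is empty. Now I slide the bed home.

>>> servo_tool:
  motion:
    - [1, 2, -5, 0, 0]
    - [1, 4, -10, 0, 0]
    - [1, 7, -16, 0, 0]
    - [1, 9.4, -21.1, 0, 0]
    - [1, 9.4, -21.1, -5, 0]
    - [1, 9.4, -21.1, -10, 0]
    - [1, 9.4, -21.1, -14, 0]
    - [1, 9.4, -21.1, -15.5, 0]
    - [1, 9.4, -21.1, -16.3, 0]
    - [1, 9.4, -21.1, -16.5, 0]
    - [1, 9.4, -21.1, -16.5, 0]

```text
time_s: 40.95
ee_pos: [0.4404, -0.0028, 0.2295]
eef_rot: [-3.141, 0.003, 3.052]
force: [0.8, -1.3, 2.7]
grip_width: 0.0004
grip_force: 1.4
```

>>> servo_tool:
  motion:
    - [1, 0, 0, -0.15, 0]
    - [1, 0, 0, -0.15, 0]
    - [1, 0.5, -0.05, -0.15, 0]
    - [1, 1.2, -0.1, -0.15, 0]
    - [1, 2.2, -0.2, -0.15, 0]
    - [1, 3.2, -0.29, -0.15, 0]
    - [1, 4.2, -0.38, -0.15, 0]
    - [1, 5.2, -0.47, -0.15, 0]
    - [1, 6.2, -0.56, -0.15, 0]
    - [1, 7.2, -0.65, -0.15, 0]
    - [1, 8.2, -0.75, -0.15, 0]
    - [1, 9.2, -0.84, -0.15, 0]
    - [1, 10.2, -0.93, -0.15, 0]
    - [1, 11.2, -1.02, -0.15, 0]
    - [1, 12.2, -1.11, -0.15, 0]
    - [1, 13.2, -1.2, -0.15, 0]
    - [1, 14.2, -1.29, -0.15, 0]
    - [1, 14.8, -1.35, -0.15, 0]
    - [1, 15.2, -1.38, -0.15, 0]
    - [1, 15.2, -1.38, -0.15, 0]

```text
time_s: 43.45
ee_pos: [0.5918, -0.0166, 0.2293]
eef_rot: [-3.141, -0.001, 3.052]
force: [-15.6, -1.6, 24.3]
grip_width: 0.0005
grip_force: 12.2
```

>>> servo_tool:
  motion:
    - [1, 0.2, 0, 0, 0]
    - [1, 0.3, 0, 0, 0]
    - [1, 0.3, 0, 0, 0]

```text
time_s: 43.82
ee_pos: [0.5947, -0.0166, 0.2293]
eef_rot: [-3.141, -0.001, 3.052]
force: [-16.0, -1.5, 24.4]
grip_width: 0.0004
grip_force: 12.2
```

>>> servo_tool:
  motion:
    - [1, 0, 0, 3, 0]
    - [1, -2, 0, 8, 0]
    - [1, -2, 0, 13, -10]
    - [1, -2, 0, 18, -20]
    - [0.5, -2, 0, 23, -30]
    - [0, -2, 0, 28, -40]
    - [0, 0, 0, 32.5, -50]
    - [0, 3, 0, 32.5, -60]
    - [0, 6, -0.3, 32.5, -70]
    - [0, 9.2, -0.5, 32.5, -80]
    - [0, 9.2, -0.5, 32.5, -90]
    - [0, 9.2, -0.5, 32.5, -90]
    - [0, 9.2, -0.5, 32.5, -90]
    - [0, 9.2, -0.5, 30, -90]
    - [0, 9.2, -0.5, 26, -90]
    - [0, 9.2, -0.5, 24.5, -90]
    - [0, 9.2, -0.5, 24.5, -90]
    - [0, 9.2, -0.5, 24.5, -90]
  squeeze: 15

```text
time_s: 46.08
ee_pos: [0.6868, -0.0214, 0.4737]
eef_rot: [3.139, -0.0, 1.482]
force: [0.4, -0.1, 0.6]
grip_width: 0.0941
grip_force: 0.0
```

>>> servo_tool:
  motion:
    - [1, 0, 0, 0, 0]
    - [1, 0, 0, 0, 0]
    - [1, 0, 0, 0, 0]
    - [1, 0, 0, 0, 0]
    - [1, 0, 0, 0, 0]
    - [1, 0, 0, 0, 0]
    - [1, 0, 0, 0, 0]
    - [1, 0, 0, 0, 0]
    - [1, 0, 0, 0, 0]
    - [1, 0, 0, 0, 0]

```text
time_s: 47.32
ee_pos: [0.6868, -0.0214, 0.4716]
eef_rot: [-3.141, 0.0, 1.481]
force: [-4.5, -0.5, 1.1]
grip_width: 0.0172
grip_force: 15.0
```

>>> servo_tool:
  motion:
    - [1, -0.6, 0.05, -0.1, 0]
    - [1, -1.75, 0.15, -0.35, 0]
    - [1, -2.9, 0.25, -0.75, 0]
    - [1, -4, 0.35, -1.2, 0]
    - [1, -5.05, 0.45, -1.8, 0]
    - [1, -6, 0.55, -2.5, 0]
    - [1, -6.9, 0.6, -3.3, 0]
    - [1, -7.75, 0.7, -4.2, 0]
    - [1, -8.45, 0.75, -5.15, 0]
    - [1, -9.1, 0.8, -6.15, 0]
    - [1, -9.6, 0.85, -7.25, 0]
    - [1, -10, 0.9, -8.35, 0]
    - [1, -10.3, 0.95, -9.5, 0]
    - [1, -10.5, 0.95, -10.7, 0]
    - [1, -10.55, 0.95, -11.9, 0]
    - [1, -10.55, 0.95, -12.1, 0]
    - [1, -10.55, 0.95, -12.1, 0]

```text
time_s: 49.45
ee_pos: [0.5815, -0.0119, 0.3506]
eef_rot: [3.142, 0.0, 1.481]
force: [-0.3, 0.5, 6.8]
grip_width: 0.0175
grip_force: 15.0
```

>>> servo_tool:
  motion:
    - [1, 0, 0, -0.2, 0]
    - [1, 0, 0, -0.3, 0]
    - [1, 0, 0, -0.3, 0]

```text
time_s: 49.82
ee_pos: [0.5813, -0.0119, 0.3492]
eef_rot: [3.14, 0.0, 1.481]
force: [-5.6, 0.9, 20.6]
grip_width: 0.0176
grip_force: 15.0
```

>>> servo_tool:
  motion:
    - [0.5, 0, 0, 0.4, 0]
    - [0, 0, 0, 0.4, 0]
    - [0, 0, 0, 0.4, 0]
    - [0, 0, 0, 0.4, 0]
    - [0, 0, 0, 4, 0]
    - [0, 0, 0, 9, 0]
    - [0, -4, 3, 12, 0]
    - [0, -8, 8, 12, 0]
    - [0, -12, 13, 12, 0]
    - [0, -16, 18, 12, 0]
    - [0, -18, 23, 12, 0]
    - [0, -18, 28, 12, 0]
    - [0, -18, 28, 12, 0]
    - [0, -18, 28, 12, 0]

```text
time_s: 51.58
ee_pos: [0.4015, 0.2678, 0.4674]
eef_rot: [-3.141, 0.001, 1.482]
force: [-0.2, -0.4, -0.8]
grip_width: 0.0941
grip_force: 0.0
```

Run:
```python
from f import *
o=ctrl.get_obs();print(o['ee_pos'],o['force'])
c=ctrl.camera('top');t=c['image'][:,:,::-1]
d=ctrl.camera('scene');s=d['image'][:,:,::-1]
a=cv2.resize(t[70:300,230:480],None,fx=2.2,fy=2.2,interpolation=cv2.INTER_CUBIC)[:, :400]
a=cv2.resize(t[70:290,235:475],None,fx=1.66,fy=1.66,interpolation=cv2.INTER_CUBIC)
b=cv2.resize(s[130:350,130:330],None,fx=1.95,fy=1.95,interpolation=cv2.INTER_CUBIC)
h=max(a.shape[0],b.shape[0])
p=lambda i:cv2.copyMakeBorder(i,0,h-i.shape[0],0,0,0)
cv2.imwrite('pics/g.png',np.hstack([p(a),p(b)]))
```

```text
[0.40145337 0.2678088  0.467402  ] [-0.22705974 -0.37946589 -0.848121  ]
```

View pics/g.png

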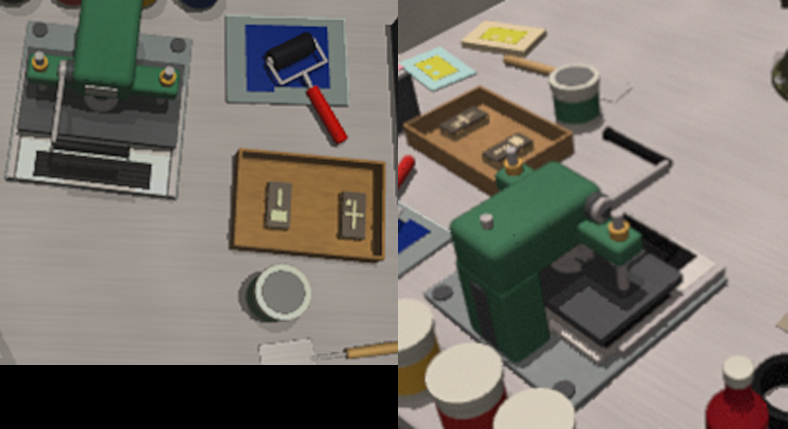

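The lever is down, the bed is home, the cured block lies flat in the tray at (277,205), and the tub stands upright at (281,293).

```bash
python3 -c "
from station import ctrl
print(ctrl.hand_in())"
```

```text
the job is handed in; nothing more can be done
None
```

I handed the job in at about 52 s: the cured block is flat in the tray, both fresh blocks (only two were there) are on the pad with the bed home and the lever fully lowered, and the tub's lid is pressed home with the tub upright; hand-in returned no verdict, and one fresh block had shifted about 28 mm along the pad but stayed straight and wholly on it.

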